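Turn the carousel to bring the salt shaker to the front

TASK

Turn the carousel by pushing on its upright paddles with a fingertip until the salt shaker stands at the tongue of the stand, in line with it. Push gently, do not grip or lift anything and do not touch the jars or the shaker; all four must stay standing on the tray, and the glass, flat tin and garlic beside it stay where they are. Finish with the tray at rest and the hand clear.

Things in the scene. Friction and masses are not known exactly. Their poses are not given: they have to be found in the camera images.
- stand: fixed dark steel stand of the carousel, on the worktop: round foot 170 mm across, 14 mm high, with a flat tongue 30 mm wide and 8 mm high that ends in a round tip 205 mm from the axis. Origin on the turning axis, at worktop height; the tongue points along its -x axis (roughly toward the robot, up to 35 degrees either side), z up.
- tray: turning wooden tray, 236 mm across; turns either way over a full turn, light friction (1 to 2 N at a paddle), stops when the push ends. Origin on the axis 14 mm above the worktop, z up. Heights above the worktop: floor 24, rim lip 32, hub 64, dividers 54 mm. Dividers (8 mm thick) along its x and y axes make 4 quarters, one thing in the middle of each, 70 mm from the axis; paddles at their ends.
- paddle_1: wooden paddle 1 of four alike on the tray rim, a quarter turn apart, fixed to the tray. Origin on the turning axis, 14 mm above the worktop; its x axis points outward along it. Flat radial plate 8 mm thick, 110 to 179 mm from the axis, 14 to 96 mm above the worktop, outer edge rounded. Lies along the tray's +x axis.
- paddle_2: wooden paddle 2 of four alike on the tray rim, a quarter turn apart, fixed to the tray. Origin on the turning axis, 14 mm above the worktop; its x axis points outward along it. Flat radial plate 8 mm thick, 110 to 179 mm from the axis, 14 to 96 mm above the worktop, outer edge rounded. Lies along the tray's +y axis.
- paddle_3: wooden paddle 3 of four alike on the tray rim, a quarter turn apart, fixed to the tray. Origin on the turning axis, 14 mm above the worktop; its x axis points outward along it. Flat radial plate 8 mm thick, 110 to 179 mm from the axis, 14 to 96 mm above the worktop, outer edge rounded. Lies along the tray's -x axis.
- paddle_4: wooden paddle 4 of four alike on the tray rim, a quarter turn apart, fixed to the tray. Origin on the turning axis, 14 mm above the worktop; its x axis points outward along it. Flat radial plate 8 mm thick, 110 to 179 mm from the axis, 14 to 96 mm above the worktop, outer edge rounded. Lies along the tray's -y axis.
- salt_shaker: the salt shaker: clear glass with white salt and a grey domed cap with small holes, 44 mm across, 90 mm tall, 0.1 kg, standing loose in one of the tray's quarters (any of them). Origin at the centre of its underside, z up. 
- jar_honey: glass honey jar with a broad flat lid, 68 mm across, 112 mm tall, loose in a quarter of the tray. Origin at the centre of its underside, z up. 
- jar_coffee: squat jar with a broad flat lid, 74 mm across, 92 mm tall, loose in a quarter of the tray. Origin at the centre of its underside, z up. 
- spice_1: slim straight spice jar with a tall dark cap, 41 mm across, 105 mm tall, loose in a quarter of the tray. Origin at the centre of its underside, z up. 
- tumbler: bystander: clear drinking glass, 81 mm across, 91 mm tall, loose on the worktop right of the carousel. Origin at the centre of its underside, z up. 
- tin_fish: bystander: flat round tin, 87 mm across, 40 mm tall, loose near the front right. Origin at the centre of its underside, z up. 
- garlic: bystander: garlic bulb, 53 mm, loose near the front left. Origin at the centre of its underside, z up. 

How it is judged:
By the outcome, as a careful person would: the job done as asked, in the order asked, and still so for the second after the job is handed in, with the robot touching nothing.
It also fails if it takes over 61 s, if anything falls off the work surface, if the arm or the gripper's body presses on something with over 40 N, if the wrist force passes 120 N, or if a joint passes its speed limit or range.

ROBOT

A 6-joint arm with a two-finger parallel gripper is mounted at the origin on a cart in front of the work surface, level with it; the furniture and walls round the work are solid. World frame = base frame: x ahead of the robot, y to its left, z up, the work surface at z = 0. Lengths are in mm, angles in rad, forces in N, time in s.
With the tool pointing down it reaches from about 275 to 750 mm from the base axis. Payload 10.2 kg.
Tool frame: the origin (TCP) lies on the centre line of the jaws, within the pads' length; the fingertips stand 17 mm ahead of it and the grasp point (between the pads) lies 2 mm behind it; z points along the fingers, y is the line along which they close (so a half turn about z gives the same grasp; the last joint's range is limited). The gripper opens to 85 mm and grips with 20 to 120 N. Pads are 22 mm wide; open, the fingers measure 114 mm over their backs; the gripper's body (76 mm by 85 mm) begins 54 mm behind the grasp point. The pads swing forward as they close: fully open they stand 13 mm farther back than shut.
Start: joints at [-1.534, 0.313, 1.498, -0, 1.331, -0.223], TCP at [134.852, -507.391, 248.294] pointing down, gripper open.
Joint ranges: [-2.94, 2.94], [-0.97, 2.17], [0.19, 2.56], [-1.23, 4.37], [0.02, 3.11], [-2.88, 2.88]. Speed limits (rad/s): [2.39, 2.39, 3.01, 3.14, 3.14, 3.14].

INTERFACE

Orientations are given as a unit quaternion [w, x, y, z].
In Python, from rig import ctrl gives the robot as it stands. The module is installed in compiled form; this text tells all that it offers.
- The arm moves only by the shell command python3 -m jog 'ROWS' [FORCE]. ROWS is JSON, a list of rows, each an object with "delta_pos": the shift along the world's x, y, z in mm, a list of three; "angular": the turn, a rotation vector about the world's x, y, z in rad, a list of three; "fingers": the opening, from 0 (shut) to 1 (fully open). In form: [{"delta_pos": [tx, ty, tz], "angular": [rx, ry, rz], "fingers": fingers}, ...]. A call has 1 to 10 rows; each row is the pose to reach, as a shift and turn from the pose commanded when the call began; what a row does not reach only later rows make up. A row lasts 1/8 s, in which the tool goes at most 62.5 mm and 10.7 degrees, less where a joint would pass 70% of its speed; a pose out of reach is approached as far as the arm can. A call with a gripper value outside its range is refused whole. The fingers move at their own pace and stop on an object; FORCE is the grip in N (left out, the last holds). Time passes only in rows, so rows that repeat a pose let the fingers close. It gives the time, the measured TCP pose, the force, the opening and the grip force at its end, in the units of the state.
- ctrl.sense(): the state, without advancing time (a new reading comes with each control period).
- ctrl.capture(name): name is "side" or "top" or "wrist"; returns a dict with "pixels" (420x560x3 uint8, blue, green, red), "fx", "fy", "cx", "cy" (pixels), "R" (3x3) and "t" (3): a world point X has camera coordinates R X + t. Camera axes: x right, y down, z forward; pixel columns grow to the right and rows downward; lengths in mm; the calibration is good to about 2 mm. A picture is of the moment at which its call begins. There is no depth.
- ctrl.finish_job(): hands the job in; it is judged then, once.
The state is a dict: "time_s": time; "joints": joint angles; "dq": joint speeds; "tau": joint torques, N m; "eef_pos": TCP position; "ee_rot": TCP orientation; "force": force on the tool from outside, world axes, zero at the start; "wrist_torque": the same for the moment, N m; "grip_width": opening from 0.0 (shut) to 1.0 (fully open); "grip_force": force on a finger pad.
Only numpy, scipy, OpenCV 4.12 (cv2) and the standard library are available. Lean on these libraries where they do the work, as an engineer would, in place of code of your own. Each camera call takes 0.05 s, during which the arm holds its last target. There are 200 camera calls.

## Working session

There is one attempt and no reset: what is moved stays moved. The work goes in short steps, Python scripts to look and compute and a shell command to move; the robot and the scene stay as the last step left them, time stands still between calls to the robot, and variables do not carry over. Pictures are saved under pics/ and viewed, at most 10 in all, crops included, and the job is handed in when it is done.

```bash
mkdir -p pics; cat > h.py <<'E'
import numpy as np,cv2,pickle
from rig import ctrl
def cap(n,f):
    c=ctrl.capture(n); cv2.imwrite('pics/'+f+'.png',c['pixels']); pickle.dump(c,open('pics/'+f+'.pkl','wb')); return c
def ray(f,u,v,z):
    c=pickle.load(open('pics/'+f+'.pkl','rb')); R=np.array(c['R']);t=np.array(c['t'])
    d=R.T@np.array([(u-c['cx'])/c['fx'],(v-c['cy'])/c['fy'],1]); o=-R.T@t
    return o+d*(z-o[2])/d[2]
def proj(f,X):
    c=pickle.load(open('pics/'+f+'.pkl','rb')); p=np.array(c['R'])@np.array(X)+np.array(c['t'])
    return c['fx']*p[0]/p[2]+c['cx'],c['fy']*p[1]/p[2]+c['cy']
E
python3 - <<'E'
from h import *
for n in('top','side'):
    c=cap(n,n+'0'); print(n,c['fx'],-np.array(c['R']).T@np.array(c['t']))
print(ctrl.sense())
E
```

```text
top 512.3906995714946 [ 311.5869425  -156.03462651 1167.34990973]
side 448.0857621421157 [438.69372036 620.55715095 731.87086141]
{'time_s': 0.1, 'joints': array([-1.53438305e+00,  3.13367413e-01,  1.49836724e+00,  1.86822440e-05,
        1.33095355e+00, -2.23403833e-01]), 'dq': array([ 0.00041628, -0.00039259, -0.00331298,  0.00084992,  0.00034525,
       -0.00065988]), 'tau': array([ 3.64840933e-03, -4.12904012e+01, -2.60141355e+01, -1.61195799e-04,
        3.04989604e-03,  1.35343282e-05]), 'eef_pos': array([ 134.85753114, -507.17466637,  247.80360351]), 'ee_rot': array([-5.44535363e-04,  9.91573883e-01,  1.29541244e-01,  6.01726676e-05]), 'force': array([ 0.0188584 , -0.53484836,  0.25361555]), 'wrist_torque': array([ 0.00790483, -0.02717887,  0.03769507]), 'grip_force': 0.0, 'grip_width': 0.9973685019959119}
```

View pics/top0.png

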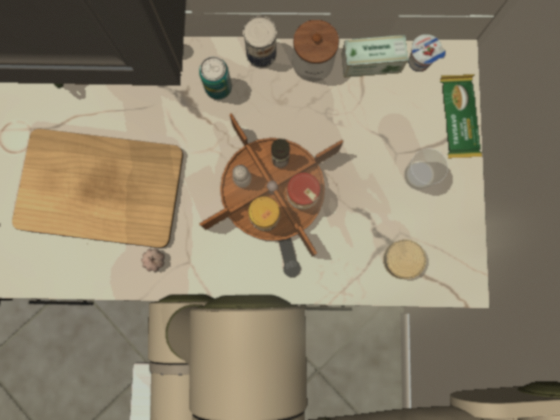

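View pics/side0.png

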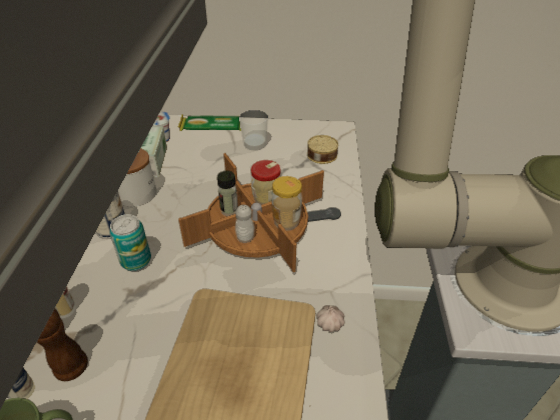

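The top view shows the hub at about (272,186), the tongue tip at about (291,268) and the shaker at about (242,176). The paddle ends are near (235,118), (340,143), (313,252) and (204,224). The next step is an enlarged crop.

```bash
python3 - <<'E'
from h import *
i=cv2.imread('pics/top0.png')[105:285,190:360]
i=cv2.resize(i,None,fx=3.3,fy=3.3,interpolation=cv2.INTER_CUBIC);cv2.imwrite('pics/c0.png',i)
for p,z in [((272,186),64),((291,268),8),((242,176),60),((235,118),96),((340,143),96),((313,252),96),((204,224),96)]:
    print(p,ray('top0',*p,z).round())
E
```

```text
(272, 186) [ 542. -142.   64.]
(291, 268) [ 366. -188.    8.]
(242, 176) [564. -75.  60.]
(235, 118) [685. -58.  96.]
(340, 143) [ 633. -287.   96.]
(313, 252) [ 396. -231.   96.]
(204, 224) [450.  -1.  96.]
```

View pics/c0.png

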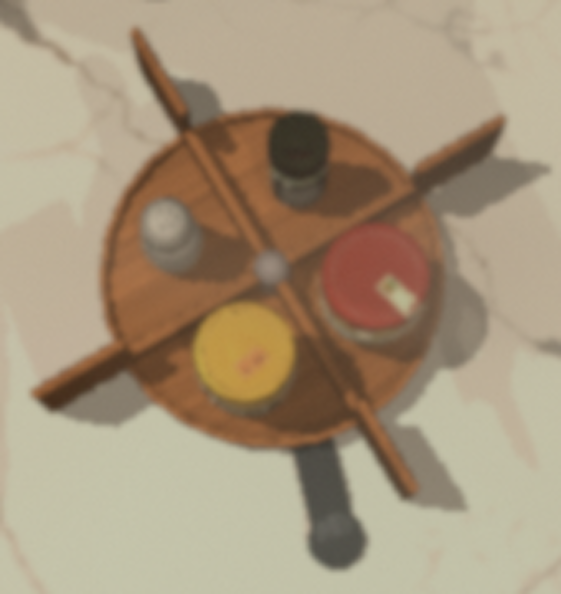

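```bash
cat > fit.py <<'E'
from h import *
from scipy.optimize import least_squares
def model(cx,cy,th,z,r): return [cx+r*np.cos(th),cy+r*np.sin(th),z]
def overlay(f,out,cx,cy,th,tg,s=3.3,box=(190,105,360,285)):
    x0,y0,x1,y1=box
    i=cv2.resize(cv2.imread('pics/'+f+'.png')[y0:y1,x0:x1],None,fx=s,fy=s,interpolation=cv2.INTER_CUBIC)
    P=lambda X:tuple(int(a) for a in ((np.array(proj(f,X))+.5-[x0,y0])*s))
    L=lambda a,b,c:cv2.line(i,P(a),P(b),c,1)
    for k in range(4):
        t=th+k*np.pi/2
        L(model(cx,cy,t,96,110),model(cx,cy,t,96,179),(255,0,0)); L(model(cx,cy,t,96,179),model(cx,cy,t,14,179),(255,0,0))
        L(model(cx,cy,t,54,20),model(cx,cy,t,54,108),(0,255,0))
    L(model(cx,cy,tg,8,85),model(cx,cy,tg,8,205),(0,0,255))
    a=np.linspace(0,2*np.pi,60)
    for q in range(59): L(model(cx,cy,a[q],32,118),model(cx,cy,a[q+1],32,118),(255,255,0))
    cv2.imwrite('pics/'+out+'.png',i)
E
python3 - <<'E'
from fit import *
C=lambda u,v:np.array([u/3.3+190-.5,v/3.3+105-.5])
hub=ray('top0',*C(270,267),64);print(hub)
tips=[C(136,33),C(503,120),C(410,490),C(38,395)]; knob=C(340,567)
for p in tips:
    q=ray('top0',*p,96)-hub; print(np.hypot(*q[:2]),np.degrees(np.arctan2(q[1],q[0])))
def res(v):
    cx,cy,th,tg=v; r=[proj('top0',[cx,cy,64])-C(270,267), proj('top0',model(cx,cy,tg,8,205))-knob]
    for k,p in enumerate(tips): r.append(proj('top0',model(cx,cy,th-k*np.pi/2,96,177))-p)
    return np.ravel(r)
s=least_squares(res,[hub[0],hub[1],.5,np.radians(-166)]);print(s.x,np.degrees(s.x[2:]),s.fun.round(1))
overlay('top0','ov0',*s.x)
overlay('side0','ov1',*s.x,3,(160,130,360,290))
a=cv2.imread('pics/ov0.png');b=cv2.imread('pics/ov1.png')
b=cv2.resize(b,(600,480));cv2.imwrite('pics/ov1.png',b)
for n,p,z in[('tumbler',(420,175),5),('tin',(404,262),20),('garlic',(152,260),25),('shaker',C(168,222),85),('shakerbase',C(182,262),26)]:
    print(n,ray('top0',*p,z).round())
E
```

```text
[ 542.98762502 -140.53910742   64.        ]
175.43270373122357 31.54891101270665
178.23600553156518 -57.872778048954025
175.1617932364612 -148.20986089616486
173.23685848445052 122.58424195644272
[ 543.89091268 -141.51171633    0.55847418   -2.8897672 ] [  31.99821335 -165.57146437] [ 0.5 -0.4  0.2  1.  -0.4 -0.7  0.1  0.   1.2  0.2 -1.5 -0.2]
tumbler [ 587. -484.    5.]
tin [ 384. -439.   20.]
garlic [376. 122.  25.]
shaker [567. -73.  85.]
shakerbase [553. -79.  26.]
```

View pics/ov0.png

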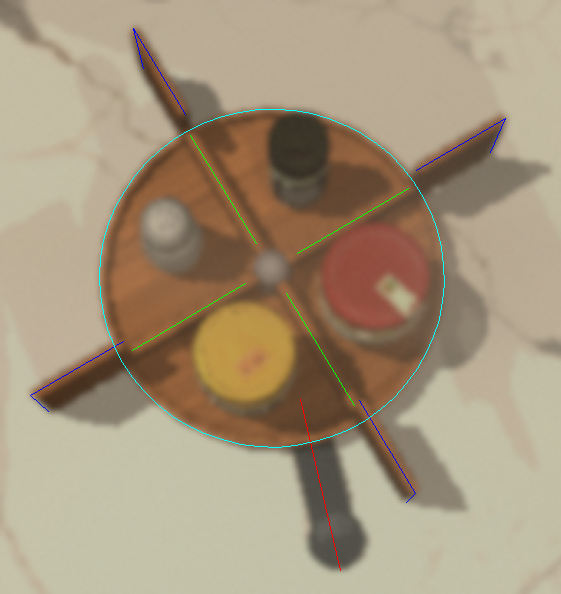

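The model fits well: axis at (543,-141), tray at 32°, tongue at -165.6° and shaker near 77°. That means about +117° CCW. I'll push paddle 3 (at 212°) round the right side with the fingers closed.

```bash
python3 -m jog '[{"delta_pos":[50,66,0],"angular":[0,0,0],"fingers":0},{"delta_pos":[84,111,0],"angular":[0,0,0],"fingers":0},{"delta_pos":[118,155,0],"angular":[0,0,0],"fingers":0},{"delta_pos":[152,200,0],"angular":[0,0,0],"fingers":0},{"delta_pos":[186,245,0],"angular":[0,0,0],"fingers":0},{"delta_pos":[220,290,0],"angular":[0,0,0],"fingers":0},{"delta_pos":[253,333,0],"angular":[0,0,0],"fingers":0},{"delta_pos":[253,333,0],"angular":[0,0,0],"fingers":0},{"delta_pos":[253,333,0],"angular":[0,0,0],"fingers":0},{"delta_pos":[253,333,0],"angular":[0,0,0],"fingers":0}]'
python3 -m jog '[{"delta_pos":[0,0,-40],"angular":[0,0,0],"fingers":0},{"delta_pos":[0,0,-80],"angular":[0,0,0],"fingers":0},{"delta_pos":[0,0,-120],"angular":[0,0,0],"fingers":0},{"delta_pos":[0,0,-150],"angular":[0,0,0],"fingers":0},{"delta_pos":[0,0,-170],"angular":[0,0,0],"fingers":0},{"delta_pos":[0,0,-170],"angular":[0,0,0],"fingers":0}]'
python3 - <<'E'
from h import *
cap('side','s1')
c=np.array([543,-141]);r=155
for a in range(190,322,4): print(a,(c+r*np.array([np.cos(np.radians(a)),np.sin(np.radians(a))])).round(),end=' ')
E
```

```text
time_s: 1.35
eef_pos: [387.3, -175.3, 248.2]
ee_rot: [-0.0, 0.992, 0.129, -0.0]
force: [-0.7, 0.2, -0.3]
grip_width: 0.001
grip_force: 0.0
time_s: 2.1
eef_pos: [386.9, -174.8, 77.5]
ee_rot: [-0.001, 0.992, 0.129, -0.001]
force: [-0.1, -0.5, 0.8]
grip_width: 0.001
grip_force: 0.0
190 [ 390. -168.] 194 [ 393. -178.] 198 [ 396. -189.] 202 [ 399. -199.] 206 [ 404. -209.] 210 [ 409. -218.] 214 [ 414. -228.] 218 [ 421. -236.] 222 [ 428. -245.] 226 [ 435. -252.] 230 [ 443. -260.] 234 [ 452. -266.] 238 [ 461. -272.] 242 [ 470. -278.] 246 [ 480. -283.] 250 [ 490. -287.] 254 [ 500. -290.] 258 [ 511. -293.] 262 [ 521. -294.] 266 [ 532. -296.] 270 [ 543. -296.] 274 [ 554. -296.] 278 [ 565. -294.] 282 [ 575. -293.] 286 [ 586. -290.] 290 [ 596. -287.] 294 [ 606. -283.] 298 [ 616. -278.] 302 [ 625. -272.] 306 [ 634. -266.] 310 [ 643. -260.] 314 [ 651. -252.] 318 [ 658. -245.]
```

View pics/s1.png

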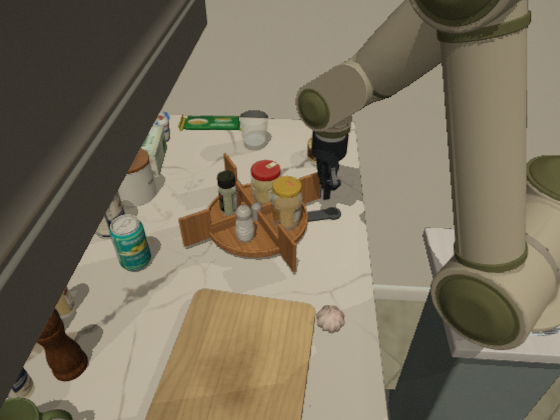

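```bash
python3 -m jog '[{"delta_pos":[5,-4,0],"angular":[0,0,0],"fingers":0},{"delta_pos":[8,-15,0],"angular":[0,0,0],"fingers":0},{"delta_pos":[11,-25,0],"angular":[0,0,0],"fingers":0},{"delta_pos":[16,-35,0],"angular":[0,0,0],"fingers":0},{"delta_pos":[21,-44,0],"angular":[0,0,0],"fingers":0},{"delta_pos":[26,-54,0],"angular":[0,0,0],"fingers":0},{"delta_pos":[33,-62,0],"angular":[0,0,0],"fingers":0},{"delta_pos":[40,-71,0],"angular":[0,0,0],"fingers":0},{"delta_pos":[47,-78,0],"angular":[0,0,0],"fingers":0},{"delta_pos":[55,-86,0],"angular":[0,0,0],"fingers":0}]'
python3 -c "
from h import *
cap('top','t1')
i=cv2.imread('pics/t1.png')[85:305,150:430];cv2.imwrite('pics/t1c.png',cv2.resize(i,None,fx=2.5,fy=2.5))"
```

```text
time_s: 3.4
eef_pos: [443.3, -260.8, 78.3]
ee_rot: [-0.0, 0.992, 0.13, -0.0]
force: [-0.6, 1.4, -0.0]
grip_width: -0.007
grip_force: 0.6
```

View pics/t1c.png

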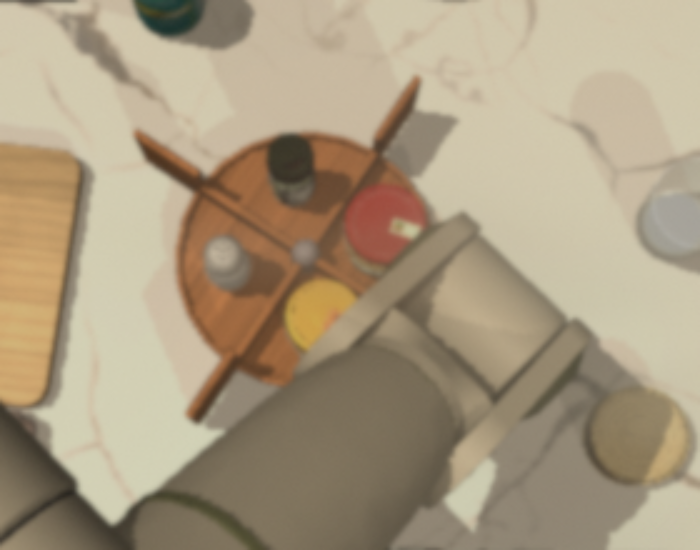

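The tray has turned about 25° CCW. The jars are riding with it: the spice cap went from (280,146) to (266,145) and the shaker from (241,172) to (240,185). The push force is about 1.5 N, so I'll continue.

```bash
python3 -m jog '[{"delta_pos":[9,-6,0],"angular":[0,0,0],"fingers":0},{"delta_pos":[18,-12,0],"angular":[0,0,0],"fingers":0},{"delta_pos":[27,-18,0],"angular":[0,0,0],"fingers":0},{"delta_pos":[37,-23,0],"angular":[0,0,0],"fingers":0},{"delta_pos":[47,-27,0],"angular":[0,0,0],"fingers":0},{"delta_pos":[57,-30,0],"angular":[0,0,0],"fingers":0},{"delta_pos":[68,-33,0],"angular":[0,0,0],"fingers":0},{"delta_pos":[78,-34,0],"angular":[0,0,0],"fingers":0},{"delta_pos":[89,-36,0],"angular":[0,0,0],"fingers":0},{"delta_pos":[100,-36,0],"angular":[0,0,0],"fingers":0}]'
python3 -m jog '[{"delta_pos":[11,0,0],"angular":[0,0,0],"fingers":0},{"delta_pos":[22,2,0],"angular":[0,0,0],"fingers":0},{"delta_pos":[32,3,0],"angular":[0,0,0],"fingers":0},{"delta_pos":[43,6,0],"angular":[0,0,0],"fingers":0},{"delta_pos":[53,9,0],"angular":[0,0,0],"fingers":0},{"delta_pos":[63,13,0],"angular":[0,0,0],"fingers":0},{"delta_pos":[73,18,0],"angular":[0,0,0],"fingers":0},{"delta_pos":[82,24,0],"angular":[0,0,0],"fingers":0},{"delta_pos":[91,30,0],"angular":[0,0,0],"fingers":0},{"delta_pos":[100,36,0],"angular":[0,0,0],"fingers":0}]'
python3 -c "
from h import *
cap('side','s2');cap('top','t2')
a=cv2.resize(cv2.imread('pics/s2.png')[110:300,140:400],None,fx=2.3,fy=2.3)
b=cv2.resize(cv2.imread('pics/t2.png')[95:290,170:370],None,fx=2.3,fy=2.3)
h=min(len(a),len(b));i=np.hstack([a[:h],b[:h]]);print(i.shape)
cv2.imwrite('pics/c2.png',cv2.resize(i,None,fx=.75,fy=.75,interpolation=cv2.INTER_AREA))"
```

```text
time_s: 4.7
eef_pos: [543.6, -296.5, 78.3]
ee_rot: [0.0, 0.992, 0.13, -0.0]
force: [-1.6, 1.3, 1.1]
grip_width: 0.001
grip_force: 0.7
time_s: 5.95
eef_pos: [643.4, -260.0, 78.3]
ee_rot: [0.0, 0.992, 0.13, -0.0]
force: [-1.4, -0.3, 0.3]
grip_width: -0.001
grip_force: 0.7
(437, 1058, 3)
```

View pics/c2.png

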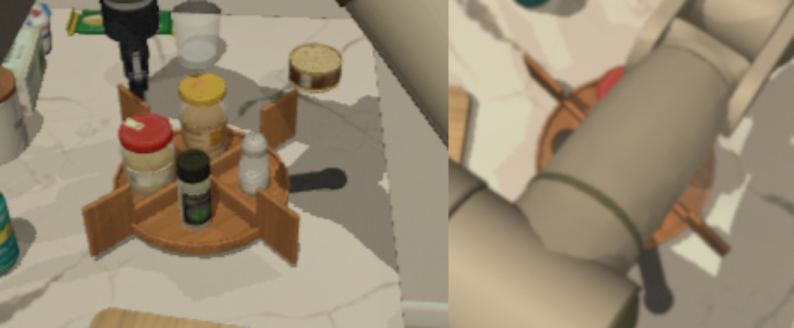

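All four are upright, with roughly 11° still to go. I'll push slowly and measure from the side camera.

```bash
python3 -m jog '[{"delta_pos":[4,4,0],"angular":[0,0,0],"fingers":0},{"delta_pos":[8,8,0],"angular":[0,0,0],"fingers":0},{"delta_pos":[11,12,0],"angular":[0,0,0],"fingers":0},{"delta_pos":[15,15,0],"angular":[0,0,0],"fingers":0},{"delta_pos":[15,15,0],"angular":[0,0,0],"fingers":0}]'
python3 -c "
from fit import *
cap('side','s3')
overlay('side','x',0,0,0,0) if 0 else overlay('s3','c3',543.4,-141.3,np.radians(147.5),np.radians(-165.6),4,(165,140,345,285))"
```

```text
time_s: 6.68
eef_pos: [658.2, -245.0, 78.3]
ee_rot: [-0.0, 0.992, 0.13, 0.0]
force: [-0.4, -0.4, -0.3]
grip_width: 0.002
grip_force: 0.0
```

View pics/c3.png

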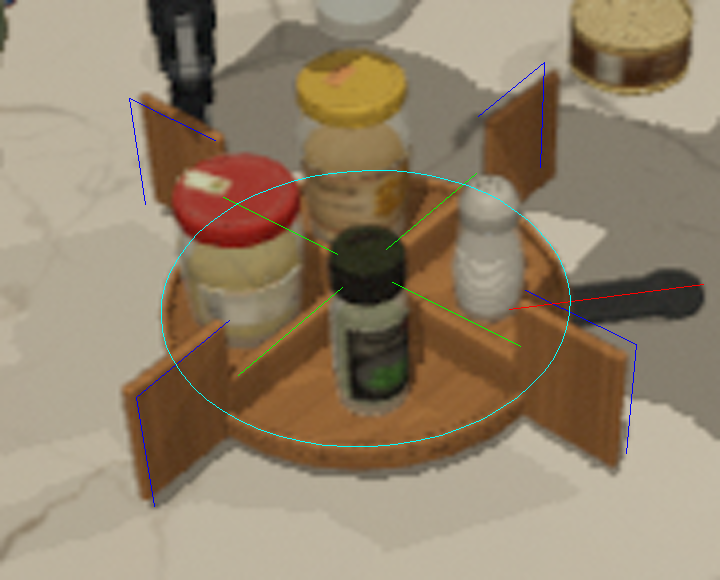

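```bash
python3 - <<'E'
from fit import *
C=lambda u,v:np.array([u/4+165-.5,v/4+140-.5])
tips={180:C(143,93),90:C(558,70),0:C(633,350),270:C(123,388)}
# paddle at th_target: which is which -> find by projection
def res(v):
    cx,cy,th,tg=v; r=[proj('s3',model(cx,cy,tg,8,205))-C(704,293)]
    for k in range(4):
        pr=np.array(proj('s3',model(cx,cy,th+k*np.pi/2,96,178)))
        r.append(pr-min(tips.values(),key=lambda q:np.hypot(*(q-pr))))
    return np.ravel(r)
s=least_squares(res,[543,-141,np.radians(147),np.radians(-165.6)]);print(s.x[:2],np.degrees(s.x[2:]),s.fun.round(1)*4)
cx,cy=s.x[:2]
q=ray('s3',*C(489,190),112)-[cx,cy,0]; print('shaker top',q,np.degrees(np.arctan2(q[1],q[0])))
q=ray('s3',*C(487,305),28)-[cx,cy,0]; print('shaker base c',q,np.degrees(np.arctan2(q[1],q[0])))
E
```

```text
[ 542.48720564 -141.23867806] [ 144.75760229 -167.28997022] [ 4.  -1.6 -6.   3.2 -2.  -1.6 -0.4 -0.4  4.4  0.8]
shaker top [-69.0457484   -4.21336826 112.        ] -176.50797853355564
shaker base c [-69.02850263  -2.15339272  28.        ] -178.21319730719858
```

```bash
python3 -m jog '[{"delta_pos":[2,2,0],"angular":[0,0,0],"fingers":0},{"delta_pos":[4,5,0],"angular":[0,0,0],"fingers":0},{"delta_pos":[7,8,0],"angular":[0,0,0],"fingers":0},{"delta_pos":[7,8,0],"angular":[0,0,0],"fingers":0},{"delta_pos":[0,-2,0],"angular":[0,0,0],"fingers":0},{"delta_pos":[-8,-17,0],"angular":[0,0,0],"fingers":0},{"delta_pos":[-8,-17,40],"angular":[0,0,0],"fingers":0},{"delta_pos":[-8,-17,80],"angular":[0,0,0],"fingers":0},{"delta_pos":[-8,-17,130],"angular":[0,0,0],"fingers":0},{"delta_pos":[-8,-17,170],"angular":[0,0,0],"fingers":0}]'
python3 -m jog '[{"delta_pos":[-30,-40,0],"angular":[0,0,0],"fingers":0},{"delta_pos":[-70,-75,0],"angular":[0,0,0],"fingers":0},{"delta_pos":[-110,-110,0],"angular":[0,0,0],"fingers":0},{"delta_pos":[-150,-145,0],"angular":[0,0,0],"fingers":0},{"delta_pos":[-190,-175,0],"angular":[0,0,0],"fingers":0},{"delta_pos":[-230,-190,0],"angular":[0,0,0],"fingers":0},{"delta_pos":[-270,-210,0],"angular":[0,0,0],"fingers":0},{"delta_pos":[-310,-230,0],"angular":[0,0,0],"fingers":0},{"delta_pos":[-350,-240,0],"angular":[0,0,0],"fingers":0},{"delta_pos":[-350,-240,0],"angular":[0,0,0],"fingers":0}]'
python3 -c "
from fit import *
cap('side','s4');cap('top','t4')
i=cv2.imread('pics/t4.png')[105:285,190:360]
cv2.imwrite('pics/c4.png',cv2.resize(i,None,fx=3.3,fy=3.3,interpolation=cv2.INTER_CUBIC))"
```

```text
time_s: 7.98
eef_pos: [649.2, -263.7, 250.7]
ee_rot: [0.001, 0.992, 0.129, 0.001]
force: [0.3, 0.1, 0.2]
grip_width: 0.004
grip_force: 0.0
time_s: 9.22
eef_pos: [296.6, -503.7, 248.5]
ee_rot: [0.0, 0.992, 0.127, -0.0]
force: [-0.4, 0.1, 1.1]
grip_width: -0.0
grip_force: 0.0
```

View pics/c4.png

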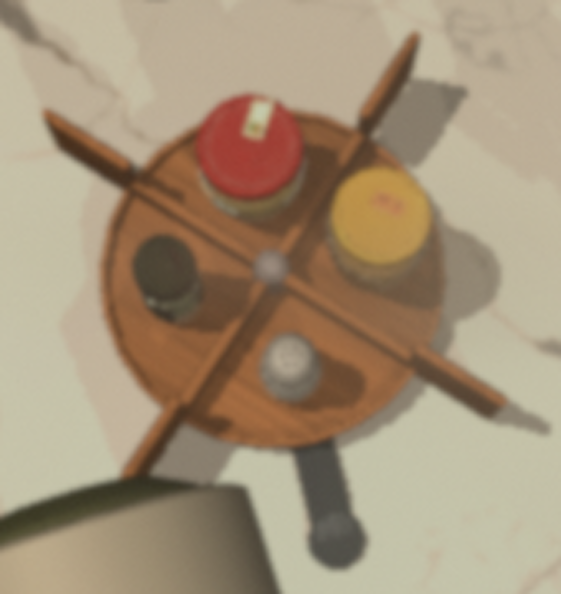

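All four are standing. The shaker cap is at (290,357) in the crop and the tongue tip at (340,567). Next I compute the remaining angle.

```bash
python3 - <<'E'
from fit import *
C=lambda u,v:np.array([u/3.3+190-.5,v/3.3+105-.5])
tips=[C(45,112),C(416,36),C(503,405)]
def res(v):
    th,=v; r=[]
    for k,p in enumerate(tips): r.append(proj('t4',model(543.9,-141.5,th-k*np.pi/2,96,177))-p)
    return np.ravel(r)
s=least_squares(res,[np.radians(60)]);print(np.degrees(s.x),s.fun.round(1))
def A(n,u,v,z):
    q=ray('t4',*C(u,v),z)-[543.9,-141.5,0];print(n,np.hypot(*q[:2]),np.degrees(np.arctan2(q[1],q[0])))
A('cap',290,357,108); A('tongue',340,567,8); A('knob',337,543,8); A('mid',291,372,75)
E
```

```text
[58.15462082] [ 0.1 -0.1  0.4 -0.1  0.1 -0.5]
cap 69.45228296955702 -168.66986063212983
tongue 202.76601388601162 -165.56786249369299
knob 186.5294592470909 -165.01384430688788
mid 74.29913131227545 -168.76657515095124
```

The tray is 1.3° short and the shaker 3° short, so I'll return for a last nudge of about 2.2°. The fingertip goes to (668.5,-232).

```bash
python3 -m jog '[{"delta_pos":[40,10,0],"angular":[0,0,0],"fingers":0},{"delta_pos":[80,30,0],"angular":[0,0,0],"fingers":0},{"delta_pos":[120,50,0],"angular":[0,0,0],"fingers":0},{"delta_pos":[160,65,0],"angular":[0,0,0],"fingers":0},{"delta_pos":[200,95,0],"angular":[0,0,0],"fingers":0},{"delta_pos":[240,130,0],"angular":[0,0,0],"fingers":0},{"delta_pos":[280,165,0],"angular":[0,0,0],"fingers":0},{"delta_pos":[320,200,0],"angular":[0,0,0],"fingers":0},{"delta_pos":[350,240,0],"angular":[0,0,0],"fingers":0},{"delta_pos":[350,240,0],"angular":[0,0,0],"fingers":0}]'
python3 -m jog '[{"delta_pos":[0,0,-40],"angular":[0,0,0],"fingers":0},{"delta_pos":[0,0,-80],"angular":[0,0,0],"fingers":0},{"delta_pos":[0,0,-130],"angular":[0,0,0],"fingers":0},{"delta_pos":[0,0,-170],"angular":[0,0,0],"fingers":0},{"delta_pos":[0,0,-170],"angular":[0,0,0],"fingers":0}]'
python3 -m jog '[{"delta_pos":[5,9,0],"angular":[0,0,0],"fingers":0},{"delta_pos":[10,18,0],"angular":[0,0,0],"fingers":0},{"delta_pos":[15,24,0],"angular":[0,0,0],"fingers":0},{"delta_pos":[17,27,0],"angular":[0,0,0],"fingers":0},{"delta_pos":[18.5,30,0],"angular":[0,0,0],"fingers":0},{"delta_pos":[18.5,30,0],"angular":[0,0,0],"fingers":0},{"delta_pos":[12,20,0],"angular":[0,0,0],"fingers":0},{"delta_pos":[0,0,0],"angular":[0,0,0],"fingers":0},{"delta_pos":[0,0,50],"angular":[0,0,0],"fingers":0},{"delta_pos":[0,0,100],"angular":[0,0,0],"fingers":0}]'
python3 -m jog '[{"delta_pos":[0,0,40],"angular":[0,0,0],"fingers":0},{"delta_pos":[-30,-40,70],"angular":[0,0,0],"fingers":0},{"delta_pos":[-70,-75,70],"angular":[0,0,0],"fingers":0},{"delta_pos":[-110,-110,70],"angular":[0,0,0],"fingers":0},{"delta_pos":[-150,-145,70],"angular":[0,0,0],"fingers":0},{"delta_pos":[-190,-175,70],"angular":[0,0,0],"fingers":0},{"delta_pos":[-240,-195,70],"angular":[0,0,0],"fingers":0},{"delta_pos":[-290,-220,70],"angular":[0,0,0],"fingers":0},{"delta_pos":[-350,-240,70],"angular":[0,0,0],"fingers":0},{"delta_pos":[-350,-240,70],"angular":[0,0,0],"fingers":0}]'
python3 -c "
from fit import *
cap('top','t5')
overlay('t5','c5',543.9,-141.5,np.radians(60.4),np.radians(-165.57))"
```

```text
time_s: 10.58
eef_pos: [652.0, -258.4, 247.8]
ee_rot: [-0.0, 0.991, 0.132, 0.0]
force: [-0.3, -0.2, 1.0]
grip_width: 0.005
grip_force: 0.0
time_s: 11.2
eef_pos: [648.3, -262.0, 75.3]
ee_rot: [-0.002, 0.992, 0.129, -0.002]
force: [0.3, -0.1, 0.4]
grip_width: 0.002
grip_force: 0.0
time_s: 12.45
eef_pos: [648.6, -264.3, 179.3]
ee_rot: [-0.0, 0.992, 0.129, -0.0]
force: [0.4, 0.3, -0.3]
grip_width: 0.0
grip_force: 0.0
time_s: 13.7
eef_pos: [295.1, -504.3, 248.5]
ee_rot: [0.0, 0.992, 0.126, -0.0]
force: [0.7, 0.3, 0.5]
grip_width: 0.004
grip_force: 0.0
```

View pics/c5.png

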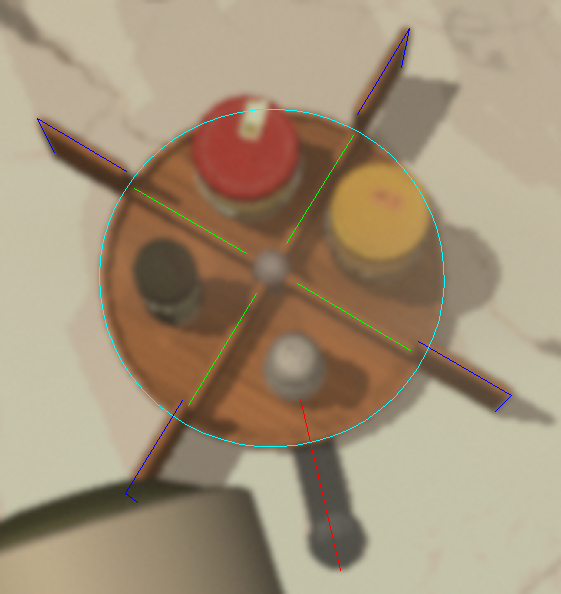

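The overlay shows the tray at about 60°. The shaker cap at (295,355) is in line with the tongue to within about 1–2°. Everything is standing and the hand is clear.

```bash
python3 -c "
from rig import ctrl
print(ctrl.finish_job())"
```

```text
the job is handed in; nothing more can be done
None
```

I turned the carousel about 118° counter-clockwise, and by my last top image the salt shaker is in line with the tongue to within about 1–2°. All four are still standing on the tray, nothing beside the carousel was touched, and the job was handed in at about 14 s with the hand clear.

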